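# Seat a module in the test nest and start the test

### The job

Push the bare aluminium module along the bench with the fingers, without picking it up or tipping it, into the corner of the black test nest until it sits square and flush against both the long far stop and the side stop. Then, with the module seated, press the green start button fully down with the fingertips and let it go. Leave the red button and everything else on the bench alone.

Things in the scene. Friction and masses are not known exactly. Their poses are not given: they have to be found in the camera images.
- module: The bare aluminium box-shaped module to be pushed (the other one is blue): 100 mm along its x, 130 mm along its y, 45 mm high, 0.3 to 0.65 kg, needing up to 8 N to slide, loose. A yellow stripe across its top lies towards its +x side, a black connector on its +x face. Origin at the centre of its underside, z up. It starts clear of both stops, turned up to about 20 degrees from the nest.
- nest: Black L-shaped nest fixed on the bench, its place and yaw (within 9 degrees) varying. Origin on the bench at the inner corner of the L, z up. Far stop: rigid bar, its face in the plane x = 0 from y = 0 to +130 mm. Side stop: its face in the plane y = 0 from x = 0 to -110 mm. Both bars are 25 mm thick and 30 mm high. The bay is x < 0, y > 0, outlined with flat yellow tape.
- nest_seat (a point): Point on the bench where the origin of the seated module lies: x = -50 mm, y = +65 mm in the nest frame. The axes of this point are the nest's; the seated module's axes are parallel to them, its +x face on the far stop, its -y face on the side stop. At the start the module stands 40 to 100 mm short of here in x and 85 to 155 mm to the +y side.
- start (a joint): Travel of the green start button, a spring button: 0 m up, 0.006 m fully down, which takes 5 N; it springs back.
- start_top (a point): Centre of the top of the green start button, a disc of 36 mm diameter on a grey box 70 by 70 by 35 mm fixed on the bench; it is pressed straight down. It changes places with the red one.
- stop (a joint): Travel of the red button: 0 m up, 0.006 m fully down. Not to be pressed.
- stop_top (a point): Centre of the top of the red button, otherwise like the green one. Not to be pressed.
- blue_module: Bystander: a blue module of the same shape as the aluminium one, left of the work, loose. Origin at the centre of its underside.
- tray: Bystander: black open tray of metal parts, 180 by 210 by 40 mm, left of the work, loose. Origin at the centre of its underside.
- jar: Bystander: small jar, 40 mm diameter, 60 mm high, beyond the nest, loose. Origin at the centre of its underside.
- marker: Bystander: yellow marker with a black cap lying along its x, 130 mm long, 14 mm thick, on the robot's side of the bench, loose. Origin at the middle of its underside.
- screwdriver: Bystander: screwdriver lying along its x, beyond the nest, loose. Origin on its underside.
- mouse: Bystander: black computer mouse 105 by 60 by 32 mm, front right of the robot, loose. Origin at the centre of its underside.
Not all that is in view belongs to the job. What is shaped like the module but brown is not meant. What is shaped like the part that bears start but yellow is not meant.

How it is judged (in metres and radians):
On the way, in this order (a step that is already met when the one before it is completed fails the run):
1. the module is seated against both stops, with the green button up (x of module in the frame of nest between -0.054 and -0.046 m and y of module in the frame of nest between 0.061 and 0.069 m and angle between the x axis of module and the x axis of nest, either way round below 0.04 rad and height (world z) of module between -0.004 and 0.004 m and angle between module's own z axis and vertical below 0.05 rad and linear speed of module below 0.01 m/s and value of joint start below 0.001 m), for 0.2 s.
2. the green button is pressed fully down (value of joint start above 0.0045 m), for 0.05 s.
At the end, for the whole second after the job is handed in: The module lies flat on the bench at rest, within 4 mm of touching both stops and within 0.04 rad (2.3 degrees) of square to the nest; both buttons are up, the green one having been pressed at least 4.5 mm down after the module was seated (all of step 1 and angular speed of module below 0.05 rad/s and value of joint stop below 0.001 m).
It fails at once if the module is lifted or tipped (underside more than 10 mm up, or tilted more than 0.15 rad) (height (world z) of module above 0.01 m or angle between module's own z axis and vertical above 0.15 rad).
It fails at once if the green button is pressed while the module is not seated (value of joint start above 0.003 m and not (x of module in the frame of nest between -0.056 and -0.046 m and y of module in the frame of nest between 0.061 and 0.071 m and angle between the x axis of module and the x axis of nest, either way round below 0.06 rad and height (world z) of module between -0.004 and 0.004 m and angle between module's own z axis and vertical below 0.05 rad)).
It fails at once if the red button is pressed (value of joint stop above 0.003 m).
It fails at once if a bystander (blue module, tray, jar, marker, screwdriver or mouse) is moved more than 15 mm or tipped (distance of any of tray, blue_module, jar, marker, screwdriver, mouse from where it was at the start of the episode above 0.015 m or angle between any of tray, blue_module, jar, marker, screwdriver, mouse's own z axis and vertical above 0.3 rad).
It also fails if it takes over 67 s, if anything falls off the work surface, if the arm or the gripper's body presses on something with over 40 N, if the wrist force passes 120 N, or if a joint passes its speed limit or range.

### The arm

A 6-joint arm with a two-finger parallel gripper is mounted at the origin on the work surface. World frame = base frame: x ahead of the robot, y to its left, z up, the work surface at z = 0. Lengths are in m, angles in degrees, forces in N, time in s.
With the tool pointing down it reaches from about 0.3 to 0.75 m from the base axis. Payload 8.5 kg.
Tool frame: the origin (TCP) lies midway between the tips of the shut fingers; the grasp point (between the pads) lies 19 mm behind it; z points along the fingers, y is the line along which they close (so a half turn about z gives the same grasp; the last joint's range is limited). The gripper opens to 85 mm and grips with 20 to 120 N. Pads are 22 mm wide; open, the fingers measure 114 mm over their backs; the gripper's body (76 mm by 85 mm) begins 54 mm behind the grasp point. The pads swing forward as they close: fully open they stand 13 mm farther back than shut.
Start: joints at [-89.57, 21.807, 74.336, -0, 83.858, -12.336], TCP at [0.122, -0.536, 0.231] pointing down, gripper open.
Joint ranges: [-178.18, 178.18], [-50.72, 133.34], [12.68, 142.11], [-81.47, 261.47], [9.98, 163.14], [-165.26, 165.26]. Speed limits (degrees/s): [136.94, 136.94, 180, 180, 180, 180].

### API

Orientations are given as a 3x3 rotation matrix whose columns are the frame's x, y, z axes.
In Python, from rig import env gives the robot as it stands. The module is installed in compiled form; this text tells all that it offers.
- The arm moves only by the tool jog_arm, never from a script. Its argument "targets" is a list of rows, each a list of 6 numbers: the shift along the tool's x, y, z in cm, then the turn, a rotation vector about the tool's x, y, z in degrees. A call has 1 to 8 rows; each row is the pose to reach, as a shift and turn from the pose commanded when the call began, along the tool's axes at that moment; what a row does not reach only later rows make up. A row lasts 1/12 s, in which the tool goes at most 41.7 mm and 7.16 degrees, less where a joint would pass 70% of its speed; a pose out of reach is approached as far as the arm can. A call with a gripper value outside its range is refused whole. "hand" is the opening, from 0 (shut) to 1 (fully open), set as the call begins (left out, the last holds). The fingers move at their own pace and stop on an object; "newtons" is the grip in N (left out, the last holds). Time passes only in rows, so rows that repeat a pose let the fingers close. It gives the time, the measured TCP pose, the force, the opening and the grip force at its end, in the units of the state.
- env.observe(): the state, without advancing time (a new reading comes with each control period).
- env.get_image(name): name is "side" or "top"; returns a dict with "frame" (420x560x3 uint8, red, green, blue), "depth" (420x560 float32, m along the optical axis (not along the pixel's ray), 0 where there is no reading), "fovy" (degrees; the focal length in pixels is half the picture's height over the tangent of half this angle, whatever the lens; pixels are square), "cx", "cy" (the principal point, pixels), "cam_to_world" (4x4, takes a point from camera to world coordinates). Camera axes: x right, y down, z forward; pixel columns grow to the right and rows downward; lengths in m; the calibration is good to about 2 mm. A picture is of the moment at which its call begins.
- env.close_job(): hands the job in; it is judged then, once.
Trained networks look in the newest picture that a camera, given by its name, has taken for a name from the list of things; names that differ only in an ending like _2 or _b are one class to them, and where a whole thing is asked for, a point or a joint stands for the part that bears it (a point fixed in the world has none). Each returns a list of dicts, best first, with "score" (0 to 1); they miss things now and then, are a little off and sometimes report something else, mostly with a low value. They report only what shows in the picture. A call takes as long as a camera call. They do not tell look-alikes from the thing itself.
- env.regions_of(camera, target): "pixels" (420x560 bool, what is visible of it) and "point" ([row, column] in pixels, amid what is visible of it).
The state is a dict: "time_s": time; "q": joint angles; "qvel": joint speeds; "joint_efforts": joint torques, N m; "position": TCP position; "tool_rot": TCP orientation; "ft_force": force on the tool from outside, world axes, zero at the start; "wrist_torque": the same for the moment, N m; "grip_width": finger opening in m; "gripper_force": force on a finger pad.
Only numpy, scipy, OpenCV 4.12 (cv2) and the standard library are available. Lean on these libraries where they do the work, as an engineer would, in place of code of your own. Each camera call takes 0.05 s, during which the arm holds its last target. There are 200 camera calls.

## Working session

There is one attempt and no reset: what is moved stays moved. The work goes in short steps, Python scripts to look and compute and a tool call to move; the robot and the scene stay as the last step left them, time stands still between calls to the robot, and variables do not carry over. Pictures are saved under pics/ and viewed, at most 10 in all, crops included, and the job is handed in when it is done.

Besides the shell and the picture viewer there is one more tool, called after ">>>" as name(argument=value, ...), one argument or row to a line, values as JSON. jog_arm: Moves the arm, as the interface text tells. Its arguments: {"type":"object","properties":{"targets":{"type":"array","items":{"type":"array","items":{"type":"number"}}},"hand":{"type":"number"},"newtons":{"type":"number"}},"required":["targets"]}

```bash
mkdir -p pics; cat > h.py <<'E'
import numpy as np, cv2
from rig import env
def cloud(im):
    d=im["depth"];h,w=d.shape;f=h/2/np.tan(np.radians(im["fovy"])/2)
    u,v=np.meshgrid(np.arange(w),np.arange(h))
    P=np.stack([(u-im["cx"])*d/f,(v-im["cy"])*d/f,d],-1)
    M=np.array(im["cam_to_world"]);W=P@M[:3,:3].T+M[:3,3];W[d==0]=np.nan
    return W
def save(im,n): cv2.imwrite("pics/"+n+".png",im["frame"][:,:,::-1])
E
python3 - <<'E'
from h import *
for c in("side","top"):
    im=env.get_image(c);save(im,c+"0");np.savez(c+"0.npz",W=cloud(im),f=im["frame"])
    W=cloud(im)
    print(c,im["fovy"],np.round(im["cam_to_world"],3).tolist())
    for t in("module","nest","start","stop","blue_module"):
        for r in env.regions_of(c,t)[:4]:
            w=np.nanmedian(W[r["pixels"]],0) if r["pixels"].any() else 0
            print(t,round(r["score"],2),np.round(r["point"]),r["pixels"].sum(),np.round(w,3))
s=env.observe();print(s["time_s"],np.round(s["tool_rot"],3).tolist(),s["position"])
E
```

```text
side 56.67015043139442 [[0.998, -0.03, 0.056, 0.469], [-0.061, -0.681, 0.73, -0.716], [0.016, -0.732, -0.681, 0.809], [0.0, 0.0, 0.0, 1.0]]
module 0.94 [223. 295.] 1616 [0.554 0.038 0.046]
module 0.6 [249. 220.] 1863 [ 0.351 -0.041  0.046]
module 0.59 [196. 233.] 1426 [0.382 0.159 0.046]
nest 0.75 [277. 335.] 1456 [ 0.652 -0.136  0.03 ]
start 0.5 [323. 318.] 226 [ 0.582 -0.28   0.058]
start 0.48 [334. 258.] 244 [ 0.452 -0.297  0.058]
start 0.45 [303. 374.] 178 [ 0.715 -0.236  0.058]
stop 0.73 [333. 259.] 251 [ 0.451 -0.296  0.058]
stop 0.48 [275. 333.] 1453 [ 0.654 -0.136  0.03 ]
blue_module 0.67 [156. 236.] 928 [0.391 0.375 0.046]
blue_module 0.31 [333. 257.] 229 [ 0.452 -0.298  0.058]
top 51.64887002029226 [[0.002, -0.978, 0.21, 0.254], [-1.0, -0.001, 0.007, 0.065], [-0.007, -0.21, -0.978, 1.341], [0.0, 0.0, 0.0, 1.0]]
module 0.97 [206. 283.] 1435 [0.554 0.067 0.045]
module 0.95 [262. 248.] 1524 [0.38  0.184 0.045]
module 0.84 [276. 314.] 1360 [ 0.35  -0.02   0.045]
nest 0.89 [168. 343.] 772 [ 0.669 -0.11   0.029]
start 0.62 [155. 381.] 104 [ 0.714 -0.229  0.055]
start 0.43 [195. 398.] 102 [ 0.58  -0.273  0.056]
stop 0.55 [235. 406.] 113 [ 0.451 -0.29   0.056]
stop 0.17 [133. 232.] 230 [0.8   0.241 0.022]
blue_module 0.97 [260. 171.] 1533 [0.386 0.409 0.045]
0.6 [[0.975, 0.221, -0.0], [0.221, -0.975, -0.0], [-0.0, 0.0, -1.0]] [ 0.12152299 -0.53638829  0.23133707]
```

View pics/top0.png

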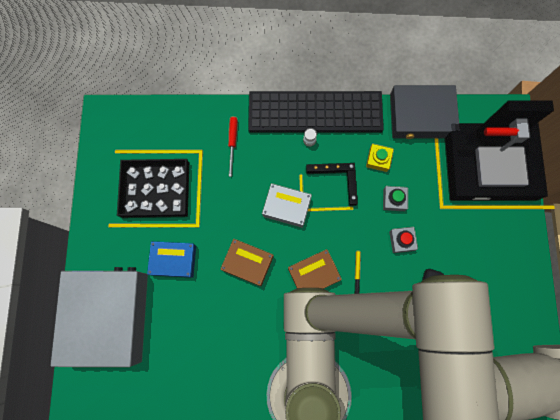

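View pics/side0.png

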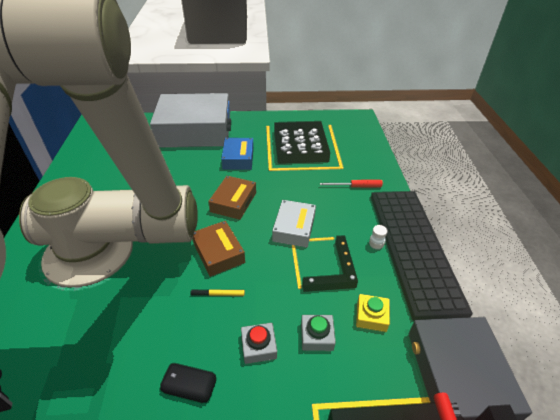

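The aluminium module is at top (206,283) and side (223,295). The two module-shaped boxes at top (262,248) and (276,314) are brown, so they are decoys. The green button on a grey box is at top (195,398) and side (323,318). The one at top (155,381) sits on a yellow box, so it is a decoy, and the red one is at top (238,404). Next I'll fit the poses and confirm with one crop.

```bash
cat >> h.py <<'E'
from scipy.spatial import cKDTree
from scipy.optimize import minimize
def grid(x0,x1,y0,y1,s=.002): return np.stack(np.meshgrid(np.arange(x0+s/2,x1,s),np.arange(y0+s/2,y1,s)),-1).reshape(-1,2)
MOD=grid(-.05,.05,-.065,.065)
NEST=np.r_[grid(0,.025,-.025,.13),grid(-.11,0,-.025,0)]
def fit(model,D,p0,back=1.):
    T=cKDTree(D)
    def cost(p):
        c,s=np.cos(p[2]),np.sin(p[2]);m=model@np.array([[c,s],[-s,c]])+p[:2]
        a=T.query(m)[0];b=cKDTree(m).query(D)[0]
        return np.minimum(a,.01).mean()*back+np.minimum(b,.01).mean()
    best=min((minimize(cost,[p0[0],p0[1],p0[2]+k],method="Nelder-Mead",options=dict(initial_simplex=np.array([[0,0,0],[.02,0,0],[0,.02,0],[0,0,.15]])+[p0[0],p0[1],p0[2]+k],xatol=1e-5,fatol=1e-7)) for k in(-.2,0,.2)),key=lambda r:r.fun)
    return best.x,best.fun
def sel(W,x0,x1,y0,y1,z0,z1):
    P=W.reshape(-1,3);k=(P[:,0]>x0)&(P[:,0]<x1)&(P[:,1]>y0)&(P[:,1]<y1)&(P[:,2]>z0)&(P[:,2]<z1);return P[k]
def tonest(N,p):
    c,s=np.cos(N[2]),np.sin(N[2]);return np.r_[np.array([[c,s],[-s,c]])@(p[:2]-N[:2]),p[2]-N[2]]
E
python3 - <<'E'
from h import *
for c in("side","top"):
    W=np.load(c+"0.npz")["W"]
    A=sel(W,.46,.65,-.04,.16,.040,.052);B=sel(W,.5,.75,-.19,.06,.024,.037)
    # drop module side points
    m,fm=fit(MOD,A[:,:2],[.55,.06,0]);
    B=B[np.abs(tonest(m,np.r_[0,0,0])[2])*0+np.array([np.any(np.abs(tonest(m,np.r_[b[:2],0])[:2])>[.056,.071]) for b in B])>0]
    n,fn=fit(NEST,B[:,:2],[.68,-.15,0])
    print(c,len(A),len(B),"mod",m.round(4),fm,A[:,2].mean().round(4),"nest",n.round(4),fn,B[:,2].mean().round(4),"rel",tonest(n,m).round(4))
    for nm,(x,y) in dict(green=(.58,-.275),red=(.451,-.293)).items():
        T=sel(W,x-.03,x+.03,y-.03,y+.03,.045,.08);z=np.percentile(T[:,2],80);T=T[T[:,2]>z-.005]
        print(nm,len(T),T.mean(0).round(4),z.round(4),cv2.minEnclosingCircle(T[:,:2].astype(np.float32))[1])
a=cv2.resize(np.load("side0.npz")["f"][190:370,200:400],None,fx=3,fy=3)
cv2.imwrite("pics/crop.png",a[:,:,::-1])
E
```

```text
side 1211 916 mod [ 0.5579  0.0613 -0.2646] 0.0021963164359151814 0.0464 nest [ 0.672  -0.1287  0.0387] 0.001996300252751897 0.0309 rel [-0.1067  0.1942 -0.3032]
green 197 [ 0.5824 -0.2783  0.0578] 0.0582 0.01803685910999775
red 214 [ 0.4522 -0.2958  0.058 ] 0.0584 0.018388783559203148
top 1289 643 mod [ 0.5575  0.0661 -0.2674] 0.002031721593659685 0.0451 nest [ 0.6707 -0.1251  0.0313] 0.0021597323587631083 0.0296 rel [-0.1071  0.1947 -0.2987]
green 97 [ 0.5805 -0.2733  0.0565] 0.0572 0.01805279590189457
red 105 [ 0.4511 -0.2909  0.0564] 0.0569 0.02048443630337715
```

View pics/crop.png

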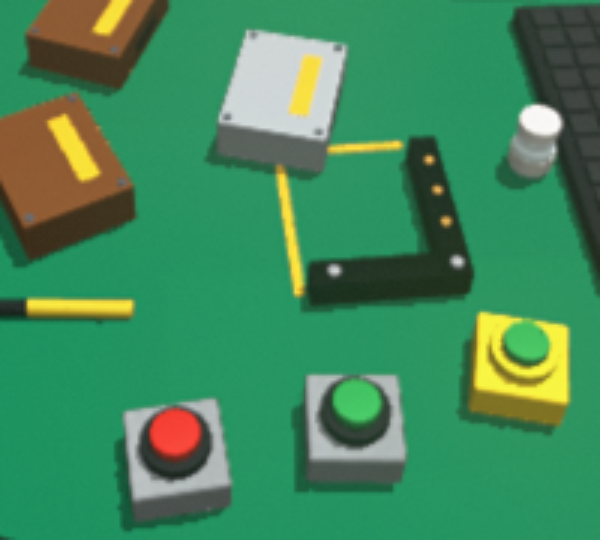

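The crop confirms the aluminium module, the nest, the green button on a grey box at crop (357,400) and the yellow-boxed decoy. In the nest frame the module is at (-107, 194) mm, turned -17°. I'll push with both fingers part open: -y first, then +x.

```bash
cat > go.py <<'E'
import sys
from h import *
N=np.array([.671,-.127,np.radians(2.0)])
def rel(x,y,z,a):  # nest mm, tool-y angle in nest deg
    s=env.observe();R=np.array(s["tool_rot"]);c,k=np.cos(N[2]),np.sin(N[2])
    w=np.r_[N[0]+c*x/1e3-k*y/1e3,N[1]+k*x/1e3+c*y/1e3,z/1e3]
    t=np.radians(a)+N[2];Y=np.r_[np.cos(t),np.sin(t),0];Z=np.r_[0,0,-1];G=np.c_[np.cross(Y,Z),Y,Z]
    print("cm",(100*R.T@(w-s["position"])).round(2),"deg",np.degrees(cv2.Rodrigues(R.T@G)[0].ravel()).round(2),"t",s["time_s"],"F",np.round(s["ft_force"],1))
if __name__=="__main__": rel(*map(float,sys.argv[1:5]))
E
python3 go.py -108 300 200 0
```

```text
cm [ 57.63 -59.27   3.13] deg [  0.     0.   -79.23] t 0.6 F [ 0.1 -0.9 -0.7]
```

>>> jog_arm(
  targets=[
    [57.6,-59.3,0,0,0,-79.2],
    [57.6,-59.3,0,0,0,-79.2],
    [57.6,-59.3,0,0,0,-79.2],
    [57.6,-59.3,0,0,0,-79.2],
    [57.6,-59.3,0,0,0,-79.2],
    [57.6,-59.3,0,0,0,-79.2],
    [57.6,-59.3,0,0,0,-79.2],
    [57.6,-59.3,0,0,0,-79.2],
  ],
  hand=0.5,
)

```text
time_s: 1.27
position: [0.2957, -0.2501, 0.2316]
tool_rot: [[0.336, 0.942, 0.0], [0.942, -0.336, -0.001], [-0.0, 0.001, -1.0]]
ft_force: [0.7, -0.6, -0.2]
grip_width: 0.043
gripper_force: 0.0
```

```bash
python3 go.py -108 300 200 0
```

```text
cm [48.1  10.12  3.14] deg [  0.03   0.03 -21.62] t 1.2667 F [ 0.7 -0.6 -0.2]
```

>>> jog_arm(
  targets=[
    [48.1,10.1,3,0,0,-21.6],
    [48.1,10.1,3,0,0,-21.6],
    [48.1,10.1,3,0,0,-21.6],
    [48.1,10.1,3,0,0,-21.6],
    [48.1,10.1,3,0,0,-21.6],
    [48.1,10.1,3,0,0,-21.6],
    [48.1,10.1,3,0,0,-21.6],
    [48.1,10.1,3,0,0,-21.6],
  ],
)

```text
time_s: 1.93
position: [0.4712, 0.0331, 0.2111]
tool_rot: [[-0.029, 1.0, 0.001], [1.0, 0.029, -0.0], [-0.0, 0.001, -1.0]]
ft_force: [0.3, -1.6, 0.9]
grip_width: 0.0429
gripper_force: 0.0
```

```bash
python3 go.py -108 300 60 0
```

```text
cm [13.35  8.52 15.11] deg [ 0.04  0.01 -0.32] t 1.9333 F [ 0.3 -1.6  0.9]
```

>>> jog_arm(
  targets=[
    [13.4,8.5,0,0,0,-0.3],
    [13.4,8.5,0,0,0,-0.3],
    [13.4,8.5,0,0,0,-0.3],
    [13.4,8.5,0,0,0,-0.3],
    [13.4,8.5,10,0,0,-0.3],
    [13.4,8.5,15,0,0,-0.3],
    [13.4,8.5,15,0,0,-0.3],
    [13.4,8.5,15,0,0,-0.3],
  ],
)

```text
time_s: 2.6
position: [0.5498, 0.1674, 0.0571]
tool_rot: [[-0.035, 0.999, -0.005], [0.999, 0.035, -0.0], [-0.0, -0.005, -1.0]]
ft_force: [-0.5, 0.7, -0.5]
grip_width: 0.0425
gripper_force: 0.0
```

```bash
python3 go.py -108 300 6 0; python3 - <<'E'
from h import *
save(env.get_image("side"),"s1")
E
```

```text
cm [0.16 0.31 5.11] deg [-0.28  0.02 -0.01] t 2.6 F [-0.5  0.7 -0.5]
```

View pics/s1.png

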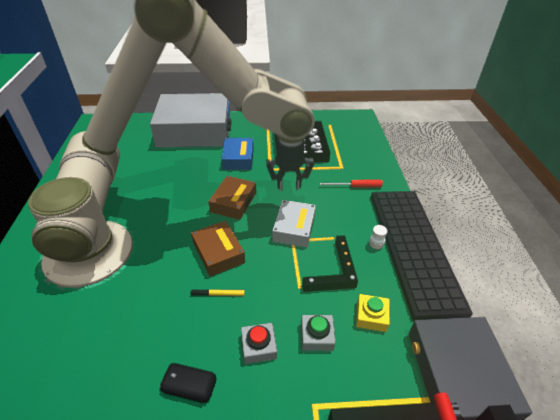

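The gripper at (290,175) stands beyond the module with its fingers parallel to the +y face and clear of it.

>>> jog_arm(
  targets=[
    [0,0.3,4,0,0,0],
    [0,0.3,5.1,0,0,0],
    [0,0.3,5.1,0,0,0],
    [-1,0.3,5.1,0,0,0],
    [-2,0.3,5.1,0,0,0],
    [-3,0.3,5.1,0,0,0],
    [-4,0.3,5.1,0,0,0],
    [-5,0.3,5.1,0,0,0],
  ],
)

```text
time_s: 3.32
position: [0.5565, 0.1169, 0.0118]
tool_rot: [[-0.033, 0.999, 0.002], [0.999, 0.033, 0.002], [0.001, 0.002, -1.0]]
ft_force: [-2.7, 7.1, 5.8]
grip_width: 0.0426
gripper_force: 3.7
```

>>> jog_arm(
  targets=[
    [-0.8,0,0,0,0,0],
    [-1.6,0,0,0,0,0],
    [-2.4,0,0,0,0,0],
    [-3.2,0,0,0,0,0],
    [-4,0,0,0,0,0],
    [-4.8,0,0,0,0,0],
    [-5,0,0,0,0,0],
    [-5,0,0,0,0,0],
  ],
)

```text
time_s: 3.98
position: [0.5586, 0.0663, 0.0113]
tool_rot: [[-0.033, 0.999, 0.002], [0.999, 0.033, -0.0], [-0.0, 0.002, -1.0]]
ft_force: [-0.7, 0.8, 0.0]
grip_width: 0.0429
gripper_force: 0.0
```

```bash
cat >> h.py <<'E'
def look(cams=("side",),p0=(.56,.0,0)):
    from go import N
    for c in cams:
        im=env.get_image(c);W=cloud(im)
        hit=[r for r in env.regions_of(c,"module")]
        for r in hit:
            k=r["pixels"];F=im["frame"][k].astype(int);w=W[k];ok=(np.abs(w[:,2]-.0455)<.006)
            if ok.sum()<300: continue
            sat=np.median(F[ok].max(1)-F[ok].min(1))
            if sat>45: continue
            w=w[ok];D=w[:,:2];m,f=fit(MOD,D,[*np.median(D,0),0])
            t=tonest(N,m);print(c,"n",ok.sum(),"nest mm",(t[:2]*1e3).round(1),"deg",np.degrees(t[2]).round(2),"fit",f.round(4),"z",w[:,2].mean().round(4))
    return im
E
python3 go.py -108 200 6 0; python3 - <<'E'
from h import *
save(look(("top","side")),"s2")
E
```

```text
cm [ 0.29 -0.24  0.53] deg [ 0.13  0.03 -0.11] t 3.9833 F [-0.7  0.8  0. ]
top n 596 nest mm [-93.3  99.7] deg 20.24 fit 0.0059 z 0.0449
side n 1367 nest mm [-85.3 118.8] deg -1.19 fit 0.0021 z 0.0463
```

>>> jog_arm(
  targets=[
    [0.6,0,0,0,0,0],
    [0.6,1.8,0.4,0,0,0],
    [0,1.8,0.4,0,0,0],
    [-0.8,1.8,0.4,0,0,0],
    [-1.6,1.8,0.4,0,0,0],
    [-2.4,1.8,0.4,0,0,0],
    [-3.2,1.8,0.4,0,0,0],
    [-3.8,1.8,0.4,0,0,0],
  ],
)

```text
time_s: 4.85
position: [0.5769, 0.029, 0.0059]
tool_rot: [[-0.033, 0.999, -0.001], [0.999, 0.033, 0.0], [0.0, -0.001, -1.0]]
ft_force: [-0.1, 2.3, -1.1]
grip_width: 0.0429
gripper_force: 1.2
```

>>> jog_arm(
  targets=[
    [-0.6,0,0,0,0,0],
    [-1,0,0,0,0,0],
    [-1,0,0,0,0,0],
    [1.5,0,0,0,0,0],
    [2,0,-6,0,0,0],
    [2,0,-9,0,0,0],
  ],
)

```text
time_s: 5.35
position: [0.5754, 0.0509, 0.0886]
tool_rot: [[-0.035, 0.999, -0.005], [0.999, 0.035, 0.0], [0.0, -0.005, -1.0]]
ft_force: [0.7, -0.7, 0.7]
grip_width: 0.0429
gripper_force: 0.0
```

```bash
python3 - <<'E'
from h import *
save(look(("side",)),"s3")
E
python3 go.py -180 75 100 -90
```

```text
side n 1535 nest mm [-85.4  71.3] deg -0.31 fit 0.002 z 0.0463
cm [-10.5   -9.5   -0.54] deg [ 0.65 -0.44 90.02] t 5.45 F [-0.1  0.4 -1.1]
```

>>> jog_arm(
  targets=[
    [-2,-2,0,0,0,90],
    [-4,-4,0,0,0,90],
    [-6,-6,0,0,0,90],
    [-8,-8,0,0,0,90],
    [-10.5,-9.5,0,0,0,90],
    [-10.5,-9.5,0,0,0,90],
    [-10.5,-9.5,0,0,0,90],
    [-10.5,-9.5,0,0,0,90],
  ],
  hand=0.7,
)

```text
time_s: 6.12
position: [0.4852, -0.0591, 0.0893]
tool_rot: [[0.827, 0.563, 0.001], [0.563, -0.827, -0.001], [0.0, 0.001, -1.0]]
ft_force: [-0.2, -0.2, 0.2]
grip_width: 0.0594
gripper_force: 0.0
```

```bash
python3 go.py -180 73 60 -90
```

```text
cm [0.21 0.29 2.93] deg [ 5.000e-02 -3.000e-02  3.225e+01] t 6.1167 F [-0.2 -0.2  0.2]
```

>>> jog_arm(
  targets=[
    [0.2,0.3,0,0,0,32.2],
    [0.2,0.3,0,0,0,32.2],
    [0.2,0.3,0,0,0,32.2],
    [0.2,0.3,0,0,0,32.2],
    [0.2,0.3,3,0,0,32.2],
    [0.2,0.3,6,0,0,32.2],
    [0.2,0.3,8.3,0,0,32.2],
    [0.2,0.3,8.3,0,0,32.2],
  ],
)

```text
time_s: 6.78
position: [0.4868, -0.0592, 0.003]
tool_rot: [[0.999, 0.043, -0.006], [0.043, -0.999, 0.002], [-0.006, -0.002, -1.0]]
ft_force: [-1.2, -0.3, -0.9]
grip_width: 0.06
gripper_force: 0.0
```

```bash
python3 go.py -110 73 5 -90
```

```text
cm [ 7.17  0.18 -0.25] deg [-0.12  0.33  0.47] t 6.7833 F [-1.2 -0.3 -0.9]
```

>>> jog_arm(
  targets=[
    [1.5,0.2,-0.2,0,0,0.4],
    [3,0.2,-0.2,0,0,0.4],
    [3.7,0.2,-0.2,0,0,0.4],
    [4.4,0.2,-0.2,0,0,0.4],
    [5.1,0.2,-0.2,0,0,0.4],
    [5.8,0.2,-0.2,0,0,0.4],
    [6.5,0.2,-0.2,0,0,0.4],
    [6.7,0.2,-0.2,0,0,0.4],
  ],
)

```text
time_s: 7.45
position: [0.5554, -0.0587, 0.0091]
tool_rot: [[0.999, 0.037, -0.001], [0.037, -0.999, -0.0], [-0.001, 0.0, -1.0]]
ft_force: [-9.0, -0.1, 6.6]
grip_width: 0.0601
gripper_force: 4.6
```

>>> jog_arm(
  targets=[
    [0.15,0,0,0,0,0],
    [0.3,0,0,0,0,0],
  ],
)

```text
time_s: 7.62
position: [0.5572, -0.0585, 0.0091]
tool_rot: [[0.999, 0.037, -0.003], [0.037, -0.999, -0.0], [-0.003, -0.0, -1.0]]
ft_force: [-8.9, 0.6, 7.2]
grip_width: 0.0598
gripper_force: 4.3
```

```bash
python3 go.py -110 73 5 -90;  python3 - <<'E'
from h import *
save(look(("side",)),"s4")
E
```

```text
cm [ 0.14 -0.06  0.41] deg [-0.    0.16  0.1 ] t 7.6167 F [-8.9  0.6  7.2]
side n 1250 nest mm [-46.2  69.3] deg -2.21 fit 0.0029 z 0.0463
```

>>> jog_arm(
  targets=[
    [0.15,0,0,0,0,0],
    [0.3,0,0,0,0,0],
  ],
)

```text
time_s: 7.88
position: [0.559, -0.0584, 0.0091]
tool_rot: [[0.999, 0.037, -0.006], [0.037, -0.999, 0.0], [-0.006, -0.0, -1.0]]
ft_force: [-20.0, -3.9, 14.9]
grip_width: 0.0603
gripper_force: 10.4
```

>>> jog_arm(
  targets=[
    [0.15,0,0,0,0,0],
    [0.3,0,0,0,0,0],
  ],
)

```text
time_s: 8.05
position: [0.5588, -0.0584, 0.0091]
tool_rot: [[0.999, 0.037, -0.013], [0.037, -0.999, 0.0], [-0.013, -0.001, -1.0]]
ft_force: [-35.7, -5.4, 25.5]
grip_width: 0.0598
gripper_force: 18.2
```

The rising force shows contact with the far stop. I'll back off, lift and measure.

>>> jog_arm(
  targets=[
    [-1,0,0,0,0,0],
    [-2.5,0,0,0,0,0],
    [-3.5,0,-4,0,0,0],
    [-3.5,0,-8,0,0,0],
    [-3.5,0,-10,0,0,0],
    [-3.5,-4,-10,0,0,-30],
    [-3.5,-8,-10,0,0,-30],
    [-3.5,-12,-10,0,0,-30],
  ],
  hand=0.5,
)

```text
time_s: 8.72
position: [0.5253, 0.0611, 0.1095]
tool_rot: [[0.915, 0.404, 0.003], [0.404, -0.915, -0.0], [0.002, 0.001, -1.0]]
ft_force: [0.2, -0.1, 0.1]
grip_width: 0.0426
gripper_force: 0.0
```

```bash
python3 go.py -55 165 60 0;  python3 - <<'E'
from h import *
save(look(("side","top")),"s5")
E
```

```text
cm [6.75 5.72 4.98] deg [  0.14  -0.07 -68.2 ] t 8.7167 F [ 0.2 -0.1  0.1]
side n 1524 nest mm [-49.4  72.5] deg -0.12 fit 0.002 z 0.0463
top n 898 nest mm [-49.7  57. ] deg 1.28 fit 0.004 z 0.0447
```

View pics/s5.png

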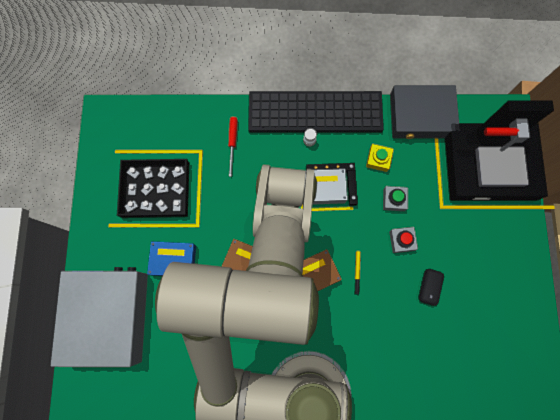

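The module is square against the far stop, with about 7–9 mm left to the side stop. Next is the -y push.

>>> jog_arm(
  targets=[
    [2,4,0,0,0,-68],
    [4,5.7,0,0,0,-68],
    [6.8,5.7,0,0,0,-68],
    [6.8,5.7,0,0,0,-68],
    [6.8,5.7,0,0,0,-68],
    [6.8,5.7,0,0,0,-68],
    [6.8,5.7,0,0,0,-68],
    [6.8,5.7,0,0,0,-68],
  ],
)

```text
time_s: 9.58
position: [0.6107, 0.0333, 0.1084]
tool_rot: [[0.156, 0.988, 0.0], [0.988, -0.156, -0.0], [-0.0, 0.001, -1.0]]
ft_force: [-0.4, 0.1, 0.4]
grip_width: 0.043
gripper_force: 0.0
```

```bash
python3 go.py -52 168 6 0
```

```text
cm [ 0.62  0.15 10.24] deg [  0.03   0.02 -10.98] t 9.5833 F [-0.4  0.1  0.4]
```

>>> jog_arm(
  targets=[
    [0.6,0.2,2,0,0,-11],
    [0.6,0.2,5,0,0,-11],
    [0.6,0.2,8,0,0,-11],
    [0.6,0.2,10.2,0,0,-11],
    [0.6,0.2,10.2,0,0,-11],
  ],
)

```text
time_s: 10.0
position: [0.6112, 0.0392, 0.0021]
tool_rot: [[-0.029, 1.0, -0.007], [1.0, 0.029, 0.001], [0.001, -0.007, -1.0]]
ft_force: [-0.4, -0.5, -0.3]
grip_width: 0.0425
gripper_force: 0.0
```

>>> jog_arm(
  targets=[
    [-0.5,0,0,0,0,0],
    [-1,0,0,0,0,0],
    [-1.5,0,0,0,0,0],
    [-1.9,0,0,0,0,0],
    [-2.3,0,0,0,0,0],
    [-2.3,0,0,0,0,0],
  ],
)

```text
time_s: 10.5
position: [0.6149, 0.0173, 0.0077]
tool_rot: [[-0.032, 0.999, 0.003], [1.0, 0.032, 0.0], [0.0, 0.003, -1.0]]
ft_force: [0.8, 1.5, 0.3]
grip_width: 0.0424
gripper_force: 0.5
```

```bash
python3 go.py -52 141 6 0;  python3 - <<'E'
from h import *
look()
E
```

```text
cm [-0.52 -0.09  0.17] deg [ 0.15 -0.02 -0.19] t 10.5 F [0.8 1.5 0.3]
side n 1483 nest mm [-51.1  67.9] deg -0.8 fit 0.002 z 0.0463
```

>>> jog_arm(
  targets=[
    [-0.2,0,0,0,0,0],
    [-0.4,0,0,0,0,0],
    [-0.5,0,0,0,0,0],
  ],
)

```text
time_s: 10.85
position: [0.6145, 0.0136, 0.0068]
tool_rot: [[-0.032, 0.999, 0.001], [0.999, 0.032, 0.001], [0.001, 0.001, -1.0]]
ft_force: [-0.6, 6.8, 4.6]
grip_width: 0.0429
gripper_force: 3.6
```

>>> jog_arm(
  targets=[
    [-0.15,0,0,0,0,0],
    [-0.3,0,0,0,0,0],
  ],
)

```text
time_s: 11.02
position: [0.6144, 0.0117, 0.0068]
tool_rot: [[-0.032, 0.999, 0.001], [0.999, 0.032, 0.003], [0.003, 0.001, -1.0]]
ft_force: [-0.2, 18.7, 7.0]
grip_width: 0.0429
gripper_force: 9.5
```

>>> jog_arm(
  targets=[
    [-0.15,0,0,0,0,0],
    [-0.25,0,0,0,0,0],
  ],
)

```text
time_s: 11.18
position: [0.614, 0.0116, 0.0069]
tool_rot: [[-0.033, 0.999, -0.0], [0.999, 0.033, 0.007], [0.007, 0.0, -1.0]]
ft_force: [-1.3, 29.6, 7.9]
grip_width: 0.0425
gripper_force: 14.6
```

>>> jog_arm(
  targets=[
    [1,0,0,0,0,0],
    [2,0,0,0,0,0],
    [2.5,0,-4,0,0,0],
    [2.5,0,-8,0,0,0],
    [2.5,0,-10,0,0,0],
    [2.5,-4,-10,0,0,0],
    [2.5,-8,-10,0,0,0],
  ],
)

```text
time_s: 11.77
position: [0.5343, 0.0294, 0.1073]
tool_rot: [[-0.033, 0.999, 0.004], [0.999, 0.033, -0.001], [-0.001, 0.004, -1.0]]
ft_force: [-0.6, -0.2, -0.6]
grip_width: 0.043
gripper_force: 0.0
```

```bash
python3 - <<'E'
from h import *
import go
im=look();W=cloud(im);B=sel(W,.54,.75,-.19,.06,.024,.037)
# gap-check: nest refit in this view, dropping module sides
n,f=fit(NEST,sel(W,.54,.75,-.19,.06,.026,.034)[:,:2],[.672,-.128,.035],.3);print("nest side",n.round(4),f)
a=cv2.resize(im["frame"][210:310,260:380],None,fx=5,fy=5,interpolation=cv2.INTER_CUBIC);cv2.imwrite("pics/c6.png",a[:,:,::-1])
E
python3 go.py -170 65 60 -90
```

```text
side n 1543 nest mm [-50.9  62.2] deg 0.68 fit 0.002 z 0.0463
nest side [ 0.6735 -0.128   0.0245] 0.0015130198598842114
cm [-9.77 -3.04  4.52] deg [-0.46  0.36 89.86] t 11.8667 F [ 1.   0.6 -0. ]
```

View pics/c6.png

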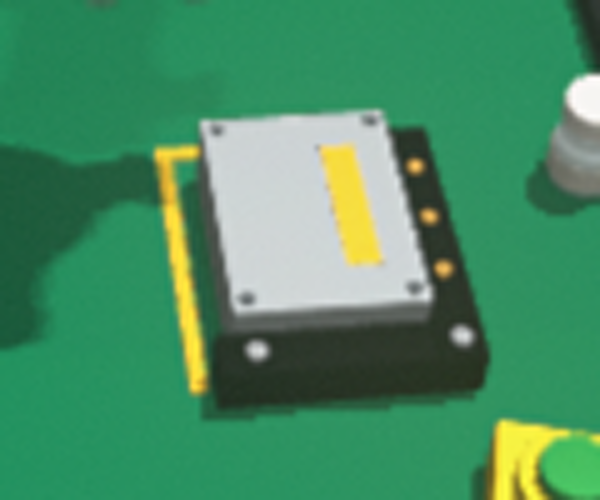

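The module sits in the corner with its stripe parallel to the far stop and no visible gap. I'll give it a final +x nudge to close any 1–2 mm gap.

>>> jog_arm(
  targets=[
    [-1,-3,0,0,0,90],
    [-3,-3,0,0,0,90],
    [-5,-3,0,0,0,90],
    [-7,-3,0,0,0,90],
    [-9.8,-3,0,0,0,90],
    [-9.8,-3,0,0,0,90],
    [-9.8,-3,0,0,0,90],
    [-9.8,-3,0,0,0,90],
  ],
  hand=0.7,
)

```text
time_s: 12.53
position: [0.507, -0.0699, 0.1062]
tool_rot: [[0.828, 0.561, -0.0], [0.561, -0.828, -0.0], [-0.0, 0.0, -1.0]]
ft_force: [-0.2, -0.3, -1.0]
grip_width: 0.0596
gripper_force: 0.0
```

```bash
python3 go.py -170 65 5 -90
```

```text
cm [-0.56 -0.62 10.12] deg [2.000e-02 1.000e-02 3.213e+01] t 12.5333 F [-0.2 -0.3 -1. ]
```

>>> jog_arm(
  targets=[
    [-0.6,-0.6,0,0,0,32.1],
    [-0.6,-0.6,1,0,0,32.1],
    [-0.6,-0.6,3,0,0,32.1],
    [-0.6,-0.6,5,0,0,32.1],
    [-0.6,-0.6,7,0,0,32.1],
    [-0.6,-0.6,9,0,0,32.1],
    [-0.6,-0.6,10.1,0,0,32.1],
    [-0.6,-0.6,10.1,0,0,32.1],
  ],
)

```text
time_s: 13.2
position: [0.4976, -0.0674, 0.0032]
tool_rot: [[0.999, 0.043, -0.004], [0.043, -0.999, 0.001], [-0.004, -0.001, -1.0]]
ft_force: [-0.4, 0.0, -0.8]
grip_width: 0.0594
gripper_force: 0.0
```

>>> jog_arm(
  targets=[
    [1,0,0,0,0,0],
    [2,0,0,0,0,0],
    [3,0,0,0,0,0],
    [4,0,0,0,0,0],
    [4.8,0,0,0,0,0],
    [5.3,0,0,0,0,0],
    [5.6,0,0,0,0,0],
    [5.6,0,0,0,0,0],
  ],
)

```text
time_s: 13.87
position: [0.5549, -0.0653, 0.0054]
tool_rot: [[0.999, 0.043, 0.0], [0.043, -0.999, -0.0], [0.0, 0.0, -1.0]]
ft_force: [1.2, 0.3, -0.3]
grip_width: 0.0594
gripper_force: 0.0
```

>>> jog_arm(
  targets=[
    [0.2,0,0,0,0,0],
    [0.3,0,0,0,0,0],
  ],
)

```text
time_s: 14.03
position: [0.5573, -0.0651, 0.0052]
tool_rot: [[0.999, 0.043, -0.0], [0.043, -0.999, 0.0], [-0.0, -0.0, -1.0]]
ft_force: [0.2, 1.0, 0.9]
grip_width: 0.0602
gripper_force: 0.0
```

>>> jog_arm(
  targets=[
    [0.15,0,0,0,0,0],
    [0.3,0,0,0,0,0],
  ],
)

```text
time_s: 14.2
position: [0.559, -0.0651, 0.0052]
tool_rot: [[0.999, 0.043, -0.004], [0.043, -0.999, 0.0], [-0.004, -0.0, -1.0]]
ft_force: [-13.9, -3.8, 10.1]
grip_width: 0.0596
gripper_force: 6.9
```

>>> jog_arm(
  targets=[
    [0.15,0,0,0,0,0],
    [0.25,0,0,0,0,0],
  ],
)

```text
time_s: 14.37
position: [0.559, -0.065, 0.0052]
tool_rot: [[0.999, 0.042, -0.01], [0.042, -0.999, 0.001], [-0.01, -0.001, -1.0]]
ft_force: [-25.0, -5.8, 17.1]
grip_width: 0.06
gripper_force: 12.4
```

>>> jog_arm(
  targets=[
    [-1,0,0,0,0,0],
    [-2.5,0,0,0,0,0],
    [-3.5,0,-4,0,0,0],
    [-3.5,0,-8,0,0,0],
    [-3.5,0,-12,0,0,0],
    [-3.5,4,-12,0,0,0],
    [-3.5,8,-12,0,0,0],
    [-3.5,12,-12,0,0,0],
  ],
  hand=0,
)

```text
time_s: 15.03
position: [0.5332, -0.1875, 0.1263]
tool_rot: [[0.999, 0.044, 0.002], [0.044, -0.999, -0.001], [0.002, 0.001, -1.0]]
ft_force: [0.2, -0.8, 0.2]
grip_width: 0.0004
gripper_force: 0.0
```

```bash
python3 - <<'E'
from h import *
im=look(("side","top"))
s=env.observe();R=np.array(s["tool_rot"]);print(100*R.T@(np.r_[.5815,-.276,.09]-s["position"]),s["time_s"])
E
```

```text
side n 1397 nest mm [-46.1  61. ] deg -2.82 fit 0.0025 z 0.0463
top n 1261 nest mm [-50.2  67.6] deg -0.26 fit 0.0021 z 0.0448
[4.50291284 9.08651811 3.48606884] 15.2333
```

The top view puts the module at (-50, 66) mm after its bias, square within 0.3°. The side view is occluded now. Next I'll go over the green button.

>>> jog_arm(
  targets=[
    [1.5,3,0,0,0,0],
    [3,6,0,0,0,0],
    [4.5,9.1,0,0,0,0],
    [4.5,9.1,1.5,0,0,0],
    [4.5,9.1,3.5,0,0,0],
    [4.5,9.1,5.5,0,0,0],
    [4.5,9.1,6.2,0,0,0],
    [4.5,9.1,6.2,0,0,0],
  ],
)

```text
time_s: 15.9
position: [0.5814, -0.2736, 0.0615]
tool_rot: [[0.999, 0.044, -0.003], [0.044, -0.999, 0.002], [-0.003, -0.003, -1.0]]
ft_force: [-0.7, -0.4, -0.7]
grip_width: -0.0003
gripper_force: 0.0
```

```bash
python3 - <<'E'
from h import *
s=env.observe();print(s["position"],s["ft_force"]);im=env.get_image("side")
a=cv2.resize(im["frame"][220:370,220:400],None,fx=4,fy=4);cv2.imwrite("pics/c7.png",a[:,:,::-1])
E
```

```text
[ 0.58143489 -0.273614    0.06146665] [-0.68248738 -0.38227455 -0.6780243 ]
```

View pics/c7.png

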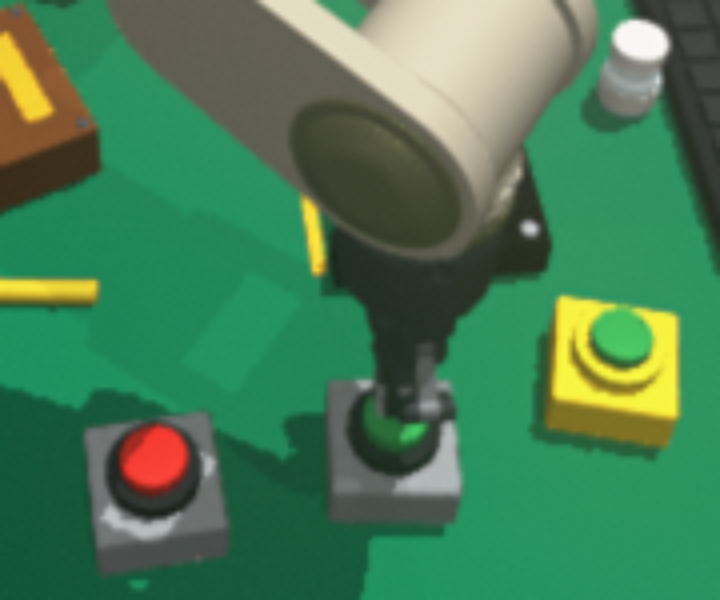

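```bash
python3 - <<'E'
from h import *
im=env.get_image("side");M=np.linalg.inv(np.array(im["cam_to_world"]));f=210/np.tan(np.radians(im["fovy"])/2)
for p in ([.5814,-.2736,.0615],[.5815,-.276,.057]):
    c=M@np.r_[p,1];print(4*(im["cx"]+f*c[0]/c[2]-220),4*(im["cy"]+f*c[1]/c[2]-220))
W=cloud(im);P=sel(W,.54,.64,-.33,-.22,.063,.085);print(len(P),P.min(0),P.max(0),P.mean(0))
E
```

```text
390.8731641185568 402.32621084537027
390.98527524436827 410.75282966757936
18 [ 0.57068037 -0.28852463  0.06746094] [ 0.57680271 -0.26851798  0.0846249 ] [ 0.57295034 -0.2803877   0.07588747]
```

The TCP projects onto the green disc at crop (391,402), so I press down.

>>> jog_arm(
  targets=[
    [0,0.2,0.3,0,0,0],
    [0,0.2,0.6,0,0,0],
    [0,0.2,0.9,0,0,0],
    [0,0.2,1.1,0,0,0],
  ],
)

```text
time_s: 16.33
position: [0.5825, -0.2776, 0.0527]
tool_rot: [[0.999, 0.043, 0.002], [0.043, -0.999, -0.001], [0.001, 0.001, -1.0]]
ft_force: [1.8, -1.2, 4.1]
grip_width: 0.0001
gripper_force: 2.0
```

>>> jog_arm(
  targets=[
    [0,0,0.2,0,0,0],
    [0,0,0.4,0,0,0],
    [0,0,0.4,0,0,0],
  ],
)

```text
time_s: 16.58
position: [0.5826, -0.2777, 0.0508]
tool_rot: [[0.999, 0.043, 0.002], [0.043, -0.999, -0.002], [0.002, 0.002, -1.0]]
ft_force: [-3.6, 2.0, 17.1]
grip_width: -0.0
gripper_force: 8.9
```

At 17 N the button has bottomed out; 5 N is enough to press it fully. I release it, clear out and check.

>>> jog_arm(
  targets=[
    [0,0,0,0,0,0],
    [0,0,-2,0,0,0],
    [0,0,-5,0,0,0],
    [-3,3,-9,0,0,0],
    [-6,6,-12,0,0,0],
    [-9,9,-14,0,0,0],
    [-12,12,-14,0,0,0],
    [-15,15,-14,0,0,0],
  ],
)

```text
time_s: 17.25
position: [0.4582, -0.4124, 0.1874]
tool_rot: [[0.999, 0.044, 0.002], [0.044, -0.999, -0.002], [0.002, 0.002, -1.0]]
ft_force: [0.2, 0.7, 0.2]
grip_width: -0.0002
gripper_force: 0.0
```

```bash
python3 - <<'E'
from h import *
im=look(("top","side"));save(im,"s8")
W=cloud(im)
for n,(x,y) in dict(green=(.5815,-.276),red=(.4515,-.293)).items():
    T=sel(W,x-.012,x+.012,y-.012,y+.012,.03,.09);print(n,len(T),np.median(T[:,2]))
E
```

```text
top n 1260 nest mm [-50.3  67.7] deg -0.07 fit 0.0021 z 0.0449
side n 1171 nest mm [-41.8  61.6] deg -2.2 fit 0.0035 z 0.0463
green 111 0.05835628870610088
red 0 nan
  return _methods._mean(a, axis=axis, dtype=dtype,
  ret = ret.dtype.type(ret / rcount)
```

View pics/s8.png

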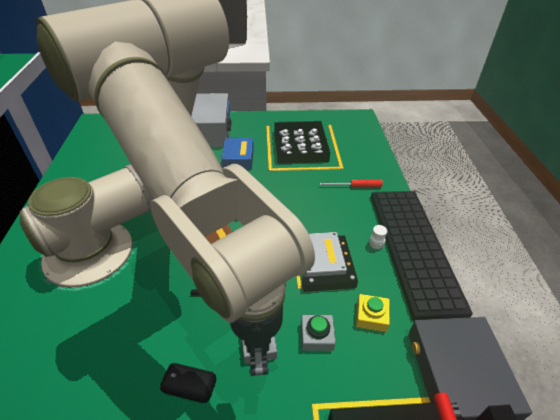

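The module sits square in the nest at (325,255), and the green button is up again at (319,325). The arm is clear of the red button, so I hand in.

```bash
python3 -c "
from rig import env
print(env.close_job())"
```

```text
the job is handed in; nothing more can be done
None
```

I pushed the aluminium module square into the nest corner against both stops, pressed the green button fully down, let it spring back up, and handed the job in; no verdict was returned.

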